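# Squeeze-sorting the jaw blocks of a trimming chuck

### The job

Squeeze the three rubber jaw blocks end to end to tell which have gone hard. Stand every soft one flat on its base on the sloped ledge under the lamp bar, and put every hard one in the grey tub; leave the other things on the table where they are.

Things in the scene. Friction and masses are not known exactly. Their poses are not given: they have to be found in the camera images.
- block_a: jaw block of a trimming chuck: dark brown rubber between two blue end plates (6 mm thick); 44 mm long along its y (squeeze direction, plate to plate), 36 mm along x, 40 mm high, about 95 g. Origin at the centre of its underside, z up; starts standing flat on the table. All three look alike; there is at least one soft and one hard
- block_b: jaw block of a trimming chuck: dark brown rubber between two blue end plates (6 mm thick); 44 mm long along its y (squeeze direction, plate to plate), 36 mm along x, 40 mm high, about 95 g. Origin at the centre of its underside, z up; starts standing flat on the table. All three look alike; there is at least one soft and one hard
- block_c: jaw block of a trimming chuck: dark brown rubber between two blue end plates (6 mm thick); 44 mm long along its y (squeeze direction, plate to plate), 36 mm along x, 40 mm high, about 95 g. Origin at the centre of its underside, z up; starts standing flat on the table. All three look alike; there is at least one soft and one hard
- face_a (a joint): end plate of block_a: how far the +y plate is pushed in (m), 0 when free, springs back. Squeezed plate to plate with 9 N or more, a soft block shortens by 6 to 7 mm (about 1.1 N per mm, stop at 7 mm), a hard one by 1 mm at most
- face_b (a joint): end plate of block_b: how far the +y plate is pushed in (m), 0 when free, springs back. Squeezed plate to plate with 9 N or more, a soft block shortens by 6 to 7 mm (about 1.1 N per mm, stop at 7 mm), a hard one by 1 mm at most
- face_c (a joint): end plate of block_c: how far the +y plate is pushed in (m), 0 when free, springs back. Squeezed plate to plate with 9 N or more, a soft block shortens by 6 to 7 mm (about 1.1 N per mm, stop at 7 mm), a hard one by 1 mm at most
- ledge: narrow sloped ledge, 50 mm deep, 230 mm long along its y, tilted 30 degrees to face the robot. Origin at the centre of its upper surface, 70 mm above the table; x up the slope, y level, z square out of it. Lip at its lower edge (x = -25 to -31 mm), 9 mm above the surface: a block against it has its centre at x = -7 mm. Room for two blocks, 100 mm apart
- stand: fixed stand of ledge and lamp bar; origin on the table below the ledge's origin, x away from the robot. Bar: 20 x 16 mm, 230 mm long along y, centre at x = -1, z = 214 mm: too low over the ledge for a gripper pointing straight down, clear of one tilted square to the ledge (30 degrees). Thin posts at x = 55, y = +-108 mm, as high as the bar
- tub: fixed open grey plastic tub for hardened blocks, 140 (x) x 170 (y) x 50 mm high, walls 4 mm, floor 4 mm; origin at the centre of its underside
- test_cup: small blue test cup, 38 mm across, 45 mm high; bystander, origin under its centre
- oxide_jar: small amber jar with black cap, 36 mm across, 50 mm high; bystander, origin under its centre
- glaze_bottle: white bottle with red cap, 56 mm across, 160 mm high; bystander, origin under its centre
- mug: green mug, 76 mm across, 85 mm high; bystander, origin under its centre
- bowl: terracotta bowl, 110 mm across, 45 mm high; bystander, origin under its centre
- brush: brush lying on the table, 170 mm long along its x, under 30 mm high; bystander
- stilt: small white ceramic kiln stilt, a cone on a disc, 40 mm across, 16 mm high; bystander, origin under its centre
- rib: dark wooden rib, 100 x 50 x 8 mm, lying flat; bystander, origin under its centre

How it is judged:
On the way:
1. a soft block is squeezed by more than 2 mm between its end plates (value of joint any of face_a, face_c above 0.002 m), for 0.1 s.
At the end, for the whole second after the job is handed in: Soft blocks rest with base flat on the ledge (within 6 mm of the surface, 10 degrees of flush, centre within 22 mm of its middle line and 115 mm of mid-length); hard blocks lie inside the tub (origin at most 48 mm above its underside); all are at rest (z of block_a in the frame of ledge between -0.005 and 0.006 m and x of block_a in the frame of ledge between -0.022 and 0.022 m and y of block_a in the frame of ledge between -0.115 and 0.115 m and angle between the z axis of each of block_a, block_c and the z axis of ledge, either way round below 0.17 rad and linear speed of each of block_a, block_c, block_b below 0.02 m/s and z of block_c in the frame of ledge between -0.005 and 0.006 m and x of block_c in the frame of ledge between -0.022 and 0.022 m and y of block_c in the frame of ledge between -0.115 and 0.115 m and x of block_b in the frame of tub between -0.066 and 0.066 m and y of block_b in the frame of tub between -0.081 and 0.081 m and z of block_b in the frame of tub between -0.01 and 0.048 m); the robot touches nothing.
It fails at once if a bystander is pushed more than 30 mm from its place (distance of any of test_cup, oxide_jar, glaze_bottle, mug, bowl, brush, rib, stilt from where it was at the start of the episode above 0.03 m).
It fails at once if a cup, jar, bottle, mug or bowl is tipped over (more than 0.6 rad) (angle between any of test_cup, oxide_jar, glaze_bottle, mug, bowl's own z axis and vertical above 0.6 rad).
It also fails if it takes over 72 s, if anything falls off the work surface, if the arm or the gripper's body presses on something with over 40 N, if the wrist force passes 120 N, or if a joint passes its speed limit or range.

### The arm

A 7-joint arm with a two-finger parallel gripper is mounted at the origin on the work surface. World frame = base frame: x ahead of the robot, y to its left, z up, the work surface at z = 0. Lengths are in m, angles in rad, forces in N, time in s.
With the tool pointing down it reaches from about 0.35 to 0.9 m from the base axis. Payload 8.1 kg.
Tool frame: the origin (TCP) lies between the finger pads; the fingertips stand ahead of it and the grasp point (between the pads) is the TCP (arm.nose_length is the z of the fingertips in the tool frame, in m); z points along the fingers, y is the line along which they close (so a half turn about z gives the same grasp; the last joint's range is limited). The gripper opens to 92 mm and grips with 3 to 60 N. Pads are 19 mm wide; open, the fingers measure 130 mm over their backs; the gripper's body (75 mm by 190 mm) begins 47 mm behind the grasp point.
Start: joints at [-1.385, 0.434, 0.025, 1.573, -0.012, 1.134, -0.075], TCP at [0.178, 0.599, 0.246] pointing down, gripper open.
Joint ranges: [-2.62, 2.62], [-0.44, 2.09], [-1.27, 1.32], [0.08, 2.57], [-1.32, 4.46], [0.12, 2], [-2.74, 2.74]. Speed limits (rad/s): [2.22, 2.22, 3.01, 3.01, 3.14, 3.14, 3.14].

### API

Orientations are given as a rotation vector (axis times angle).
In Python, from cell import sensors, optics, arm gives the robot as it stands.
- The arm moves only by the tool arm_command, never from a script. Its argument "deltas" is one flat list of numbers, 7 for each row, row after row: the turn, a rotation vector about the world's x, y, z as a fraction of full scale, then the shift along the world's x, y, z as a fraction of full scale, then the finger opening in mm, from 0 to 91.8. In form: [wx, wy, wz, dx, dy, dz, fingers, wx, wy, wz, dx, dy, dz, fingers, ...]. A call has 1 to 20 rows; each row is the pose to reach, as a shift and turn from the pose commanded when the call began; what a row does not reach only later rows make up. Full scale, the value 1, is 1 m for a shift and 90 degrees for a turn. A row lasts 1/10 s, in which the tool goes at most 50 mm and 8.59 degrees, less where a joint would pass 70% of its speed; a pose out of reach is approached as far as the arm can. A call with a number of a shift or a turn outside -1 to 1 is refused whole. A call with a gripper value outside its range is refused whole. The fingers move at their own pace and stop on an object; "force" is the grip in N (left out, the last holds). Time passes only in rows, so rows that repeat a pose let the fingers close. It gives the time, the measured TCP pose, the force, the opening and the grip force at its end, in the units of the state.
- sensors.observe(): the state, without advancing time (a new reading comes with each control period).
- optics.get_image(name): name is "scene" or "top" or "wrist"; returns the picture (384x512x3 uint8, blue, green, red); there is no depth.
- optics.calibration(name): a dict with "camera_matrix" (3x3 intrinsics, pixels), "rvec" (rotation vector, rad) and "tvec" (3), from world to camera coordinates, as OpenCV has them. Camera axes: x right, y down, z forward; pixel columns grow to the right and rows downward; lengths in m; the calibration is good to about 2 mm. A picture is of the moment at which its call begins: read the wrist's pose just before it. calibration takes no time and is no camera call; for the wrist camera it gives the pose at the moment of the call.
- arm.sign_off(): hands the job in; it is judged then, once.
The state is a dict: "clock": time; "joints": joint angles; "dq": joint speeds; "joint_efforts": joint torques, N m; "position": TCP position; "ee_rot": TCP orientation; "force": force on the tool from outside, world axes, zero at the start; "ft_torque": the same for the moment, N m; "width": opening from 0.0 (shut) to 1.0 (fully open); "gripper_force": force on a finger pad.
Only numpy, scipy, OpenCV 4.12 (cv2) and the standard library are available. Lean on these libraries where they do the work, as an engineer would, in place of code of your own. Each camera call takes 0.05 s, during which the arm holds its last target. There are 200 camera calls.

## Working session

There is one attempt and no reset: what is moved stays moved. The work goes in short steps, Python scripts to look and compute and a tool call to move; the robot and the scene stay as the last step left them, time stands still between calls to the robot, and variables do not carry over. Pictures are saved under pics/ and viewed, at most 10 in all, crops included, and the job is handed in when it is done.

Besides the shell and the picture viewer there is one more tool, called after "Call:" as name(argument=value, ...) on one line, values as JSON. arm_command: Moves the arm, as the interface text tells. Its arguments: {"type":"object","properties":{"deltas":{"type":"array","items":{"type":"number"}},"force":{"type":"number"}},"required":["deltas"]}

```bash
mkdir -p pics; python3 - <<'E'
from cell import sensors, optics, arm
import cv2,numpy as np
s=sensors.observe();print({k:np.round(v,3) for k,v in s.items()}, arm.nose_length)
a=optics.get_image("scene");b=optics.get_image("top")
cv2.imwrite("pics/raw_s.png",a);cv2.imwrite("pics/raw_t.png",b)
cv2.imwrite("pics/top.png",cv2.resize(b,(800,600)));cv2.imwrite("pics/scene.png",cv2.resize(a,(800,600)))
for n in("scene","top"):
  c=optics.calibration(n);R=cv2.Rodrigues(np.array(c["rvec"]))[0];print(n,c["camera_matrix"],-R.T@np.array(c["tvec"]).ravel())
E
```

```text
{'clock': np.float64(0.0), 'joints': array([-1.385,  0.435,  0.025,  1.574, -0.012,  1.134, -0.075]), 'dq': array([ 0.   ,  0.   ,  0.   , -0.001, -0.002, -0.   ,  0.001]), 'joint_efforts': array([ 0.0000e+00, -6.6784e+01,  9.8500e-01, -3.1446e+01, -6.1000e-02,
        4.3000e-02,  0.0000e+00]), 'position': array([0.178, 0.599, 0.245]), 'ee_rot': array([-4.520e-01, -3.109e+00,  2.000e-03]), 'force': array([-0.754,  0.548, -0.008]), 'ft_torque': array([-0.027, -0.005,  0.004]), 'gripper_force': np.float64(0.0), 'width': np.float64(0.998)} 0.019
scene [[395.14847466   0.         257.56171447]
 [  0.         395.14847466 187.08032268]
 [  0.           0.           1.        ]] [0.96558475 0.58118829 0.83440076]
top [[354.12978187   0.         251.95177297]
 [  0.         354.12978187 190.49970872]
 [  0.           0.           1.        ]] [ 0.34194827 -0.00404805  0.97821599]
```

View pics/top.png

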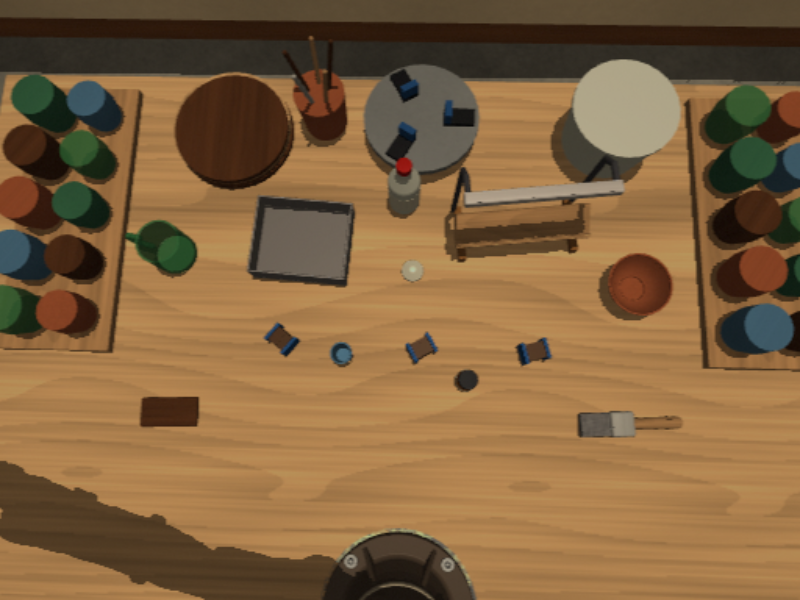

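View pics/scene.png

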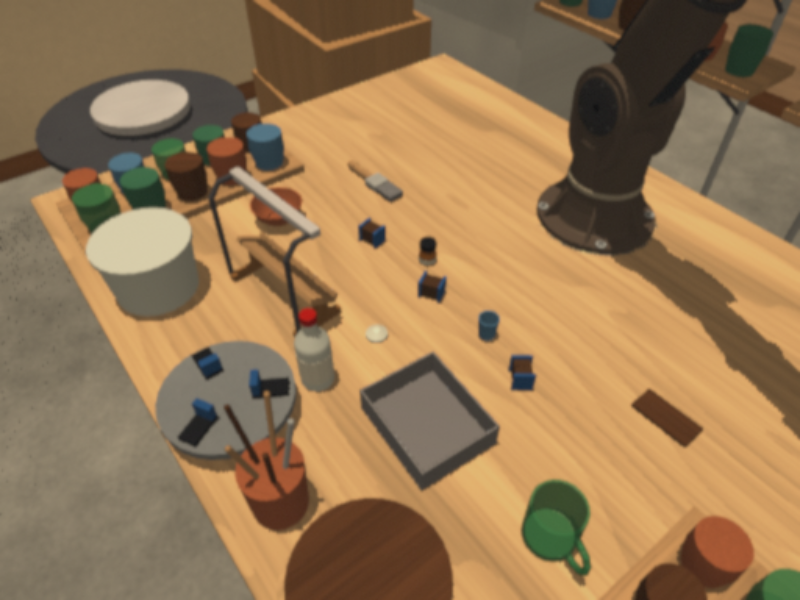

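The top view (800x600) shows blocks at about (282,339), (422,348) and (534,351). The tub is at (302,240), and the ledge and bar are at (525,215) with the bar running (463,200)–(623,186). The test cup is at (342,354), the jar at (466,380), the stilt at (412,270) and the bottle at (404,185). The scene view agrees with this.

```bash
cat > h.py <<'E'
import cv2,numpy as np
from cell import sensors, optics, arm
def ray(cal,uv,z):
    K=np.array(cal["camera_matrix"]);R=cv2.Rodrigues(np.array(cal["rvec"]))[0];t=np.array(cal["tvec"]).ravel()
    o=-R.T@t;d=R.T@np.linalg.inv(K)@np.array([uv[0],uv[1],1.]);return o+d*(z-o[2])/d[2]
def comps(m,amin):
    n,l,st,c=cv2.connectedComponentsWithStats(m.astype(np.uint8))
    return [(c[i],st[i],l==i) for i in range(1,n) if st[i,4]>=amin]
E
python3 - <<'E'
from h import *
b=cv2.imread("pics/raw_t.png");cal=optics.calibration("top")
h=cv2.cvtColor(b,cv2.COLOR_BGR2HSV)
print("blue")
for c,s,_ in comps((h[...,0]>100)&(h[...,0]<125)&(h[...,1]>120)&(h[...,2]>40),4):
    if 190<c[1]<250 and 150<c[0]<380: print(c.round(1),s[4],ray(cal,c,.036).round(3))
print("bar")
for c,s,m in comps((h[...,1]<45)&(h[...,2]>130),80):
    r=cv2.minAreaRect(np.argwhere(m)[:,::-1].astype(np.float32));p=cv2.boxPoints(r)
    print(c.round(1),s,[ray(cal,q,.222).round(3) for q in p])
print("tub")
for c,s,m in comps((h[...,1]<75)&(h[...,2]>30)&(h[...,2]<150),800):
    if 150<c[0]<240:
        r=cv2.minAreaRect(np.argwhere(m)[:,::-1].astype(np.float32));print(c.round(1),s,[ray(cal,q,.05).round(3) for q in cv2.boxPoints(r)],[ray(cal,q,.004).round(3) for q in cv2.boxPoints(r)])
for n,q,z in(("cup",(342,354),.045),("jar",(466,380),.05),("stilt",(412,270),.01),("bottlecap",(404,167),.16)):
    print(n,ray(cal,np.array(q)*.64,z).round(3))
c=cv2.resize(b[100:250,150:410],None,fx=3,fy=3,interpolation=cv2.INTER_CUBIC);cv2.imwrite("pics/crop.png",c)
E
```

```text
blue
[174.2 211.3] 19 [0.451 0.228 0.036]
[275.5 218.4] 20 [ 0.439 -0.045  0.036]
[184.3 220.7] 31 [0.426 0.199 0.036]
[349.2 222. ] 20 [ 0.434 -0.24   0.036]
[263.  225.5] 22 [ 0.419 -0.012  0.036]
[335.4 225.8] 26 [ 0.423 -0.203  0.036]
bar
tub
[192.7 153.4] [ 159  125   68   58 3260] [array([0.543, 0.274, 0.05 ]), array([0.691, 0.272, 0.05 ]), array([0.678, 0.095, 0.05 ]), array([0.531, 0.101, 0.05 ])] [array([0.553, 0.288, 0.004]), array([0.708, 0.286, 0.004]), array([0.694, 0.1  , 0.004]), array([0.54 , 0.107, 0.004])]
cup [0.412 0.104 0.045]
jar [ 0.374 -0.104  0.05 ]
stilt [ 0.569 -0.011  0.01 ]
bottlecap [0.699 0.007 0.16 ]
```

View pics/crop.png

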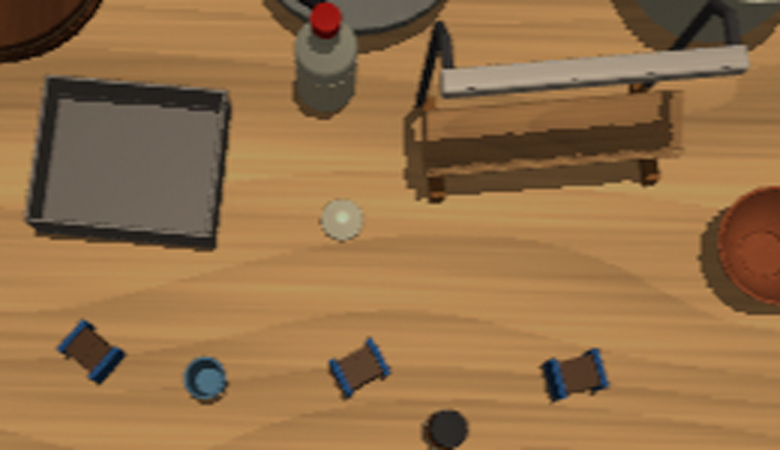

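The crop shows the bar's top face from (441,83) to (746,58) and the ledge's lip from (428,172) to (672,150). The two lines are roughly parallel, so I'll compute the ledge pose from them.

```bash
python3 - <<'E'
from h import *
cal=optics.calibration("top")
f=lambda u,v,z:ray(cal,((u+.5)/3+149.5,(v+.5)/3+99.5),z)
for n,p,q,z,off in(("bar",(441.5,83),(746,58),.222,-.001),("lip",(428,172),(672,150),.062,-.031)):
    A=f(*p,z);B=f(*q,z);d=A-B;yaw=np.arctan2(-d[0],d[1]);L=np.linalg.norm(d)
    c=(A+B)/2-off*np.array([np.cos(yaw),np.sin(yaw),0]);print(n,A.round(3),B.round(3),"L",L.round(3),"yaw",yaw.round(3),"stand",c.round(3))
for a,b in(((.451,.228),(.426,.199)),((.439,-.045),(.419,-.012)),((.434,-.24),(.423,-.203))):
    a=np.array(a);b=np.array(b);d=a-b;print((a+b)/2,np.degrees(np.arctan2(d[1],d[0]))%180,np.linalg.norm(d))
c=optics.calibration("wrist");R=cv2.Rodrigues(np.array(c["rvec"]))[0];s=sensors.observe();T=cv2.Rodrigues(s["ee_rot"])[0]
print("cam in tool",T.T@(-R.T@np.array(c["tvec"]).ravel()-s["position"]),"cam axes in tool\n",(T.T@R.T).round(2), c["camera_matrix"][0])
print(T.round(3))
E
```

```text
bar [ 0.625 -0.081  0.222] [ 0.649 -0.307  0.222] L 0.227 yaw 0.107 stand [ 0.638 -0.194  0.222]
lip [ 0.601 -0.086  0.062] [ 0.627 -0.302  0.062] L 0.218 yaw 0.116 stand [ 0.645 -0.19   0.062]
[0.4385 0.2135] 49.236394799058814 0.03828837943815331
[ 0.429  -0.0285] 121.2184027643464 0.03858756276314949
[ 0.4285 -0.2215] 106.55707137563667 0.03860051813123754
cam in tool [ 0.07619847 -0.00041708 -0.14030091] cam axes in tool
 [[-0.   -0.96 -0.28]
 [ 1.   -0.   -0.  ]
 [ 0.   -0.28  0.96]] [302.82614385   0.         254.51612603]
[[-0.959  0.285 -0.   ]
 [ 0.285  0.959 -0.001]
 [-0.    -0.001 -1.   ]]
```

Call:
arm_command(deltas=[0, 0, -0.27, 0.26, -0.385, -0.1, 91, 0, 0, -0.27, 0.26, -0.385, -0.1, 91, 0, 0, -0.27, 0.26, -0.385, -0.1, 91, 0, 0, -0.27, 0.26, -0.385, -0.1, 91, 0, 0, -0.27, 0.26, -0.385, -0.1, 91, 0, 0, -0.27, 0.26, -0.385, -0.1, 91, 0, 0, -0.27, 0.26, -0.385, -0.1, 91, 0, 0, -0.27, 0.26, -0.385, -0.1, 91, 0, 0, -0.27, 0.26, -0.385, -0.1, 91, 0, 0, -0.27, 0.26, -0.385, -0.1, 91, 0, 0, -0.27, 0.26, -0.385, -0.1, 91, 0, 0, -0.27, 0.26, -0.385, -0.1, 91, 0, 0, -0.27, 0.26, -0.385, -0.1, 91, 0, 0, -0.27, 0.26, -0.385, -0.1, 91])

```text
clock: 1.5
position: [0.4374, 0.2155, 0.1459]
ee_rot: [-1.093, -2.945, -0.001]
force: [0.0, -0.3, -0.5]
width: 0.99
gripper_force: 0.0
```

```bash
cat >> h.py <<'E'
def look(name,near,z=.04,rad=.06):
    s=sensors.observe();cal=optics.calibration("wrist");b=optics.get_image("wrist");cv2.imwrite(f"pics/{name}.png",b)
    h=cv2.cvtColor(b,cv2.COLOR_BGR2HSV)
    T=cv2.Rodrigues(s["ee_rot"])[0];print("t",s["clock"],"tcp",s["position"].round(4),"yaw_y",np.degrees(np.arctan2(T[1,1],T[0,1])).round(1))
    P=[]
    for c,st,m in comps((h[...,0]>100)&(h[...,0]<125)&(h[...,1]>120)&(h[...,2]>40),40):
        p=ray(cal,c,z)
        if np.hypot(*(p[:2]-near))<rad:
            P.append(p);print(c.round(1),st[4],p.round(4))
    if len(P)==2:
        d=P[0]-P[1];print("mid",((P[0]+P[1])/2).round(4),"yaw",(np.degrees(np.arctan2(d[1],d[0]))%180).round(1),"len",np.linalg.norm(d).round(4))
E
python3 -c "
from h import *
look('w1',(.4385,.2135))"
```

```text
t 1.5 tcp [0.4374 0.2155 0.1459] yaw_y 49.3
[274.5 186.5] 248 [0.4456 0.2305 0.04  ]
[231.3 188.5] 256 [0.423  0.2016 0.04  ]
mid [0.4343 0.216  0.04  ] yaw 52.0 len 0.0366
```

View pics/w1.png

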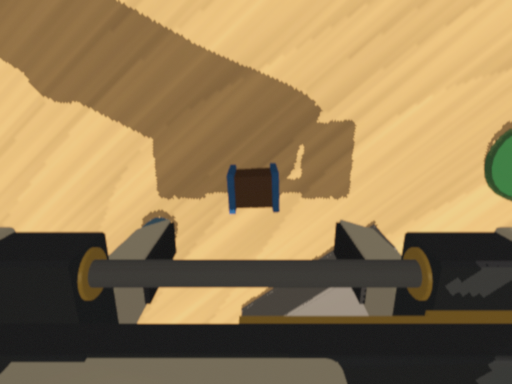

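The block sits between the fingers at (253,187) and lines up with them, so I'll descend and squeeze.

Call:
arm_command(deltas=[0, 0, 0.03, 0, 0, -0.05, 91, 0, 0, 0.03, 0, 0, -0.09, 91, 0, 0, 0.03, 0, 0, -0.122, 91, 0, 0, 0.03, 0, 0, -0.122, 91, 0, 0, 0.03, 0, 0, -0.122, 20, 0, 0, 0.03, 0, 0, -0.122, 20, 0, 0, 0.03, 0, 0, -0.122, 20, 0, 0, 0.03, 0, 0, -0.122, 20, 0, 0, 0.03, 0, 0, -0.122, 20, 0, 0, 0.03, 0, 0, -0.122, 20, 0, 0, 0.03, 0, 0, -0.122, 20, 0, 0, 0.03, 0, 0, -0.122, 20, 0, 0, 0.03, 0, 0, -0.122, 20, 0, 0, 0.03, 0, 0, -0.122, 20], force=15)

```text
clock: 2.95
position: [0.4381, 0.2141, 0.0239]
ee_rot: [1.027, 2.969, 0.0]
force: [-0.7, -1.2, 5.6]
width: 0.399
gripper_force: 15.0
```

The opening reads 36.6 mm at 15 N, so this block is soft. I'll compute the ledge orientation next.

```bash
cat >> h.py <<'E'
from scipy.spatial.transform import Rotation as Ro
def ledge_turn(psi=.11):
    R0=Ro.from_rotvec(sensors.observe()["ee_rot"])
    z=Ro.from_euler('z',psi);out=[]
    for sg in(1,-1):
        X=np.array([0,sg,0.]);Z=np.array([.5,0,-.8660254])
        G=z*Ro.from_matrix(np.c_[np.cross(X,Z),X,Z]);d=(G*R0.inv()).as_rotvec();out.append((d/(np.pi/2)).round(3))
    return out
E
python3 -c "
from h import *
print(ledge_turn())"
```

```text
[array([-0.094, -0.329,  0.482]), array([ 0.407, -0.116, -1.464])]
```

Call:
arm_command(deltas=[0, 0, 0, 0, 0, 0.05, 20, 0, 0, 0, 0, 0, 0.1, 20, 0, 0, 0, 0, 0, 0.15, 20, -0.094, -0.329, 0.482, 0.01, -0.04, 0.155, 20, -0.094, -0.329, 0.482, 0.02, -0.08, 0.155, 20, -0.094, -0.329, 0.482, 0.03, -0.12, 0.155, 20, -0.094, -0.329, 0.482, 0.04, -0.16, 0.155, 20, -0.094, -0.329, 0.482, 0.05, -0.2, 0.155, 20, -0.094, -0.329, 0.482, 0.07, -0.24, 0.155, 20, -0.094, -0.329, 0.482, 0.09, -0.28, 0.155, 20, -0.094, -0.329, 0.482, 0.11, -0.32, 0.155, 20, -0.094, -0.329, 0.482, 0.136, -0.363, 0.155, 20, -0.094, -0.329, 0.482, 0.136, -0.363, 0.155, 20, -0.094, -0.329, 0.482, 0.136, -0.363, 0.155, 20])

```text
clock: 4.35
position: [0.5585, -0.117, 0.1773]
ee_rot: [-0.147, 2.615, 0.041]
force: [1.4, 1.1, -1.2]
width: 0.401
gripper_force: 15.0
```

```bash
python3 -c "
from h import *
s=sensors.observe();print(s['position'],ledge_turn()[0])
b=optics.get_image('wrist');cv2.imwrite('pics/w2.png',b);print(optics.calibration('wrist'))"
```

```text
[ 0.55854235 -0.11696376  0.17731192] [-0.001 -0.001 -0.002]
{'camera_matrix': array([[302.82614385,   0.        , 254.51612603],
       [  0.        , 302.82614385, 186.93146159],
       [  0.        ,   0.        ,   1.        ]]), 'rvec': array([-1.66477989, -1.8327821 , -0.78773339]), 'tvec': array([ 0.18473692, -0.47148087, -0.12044696])}
```

View pics/w2.png

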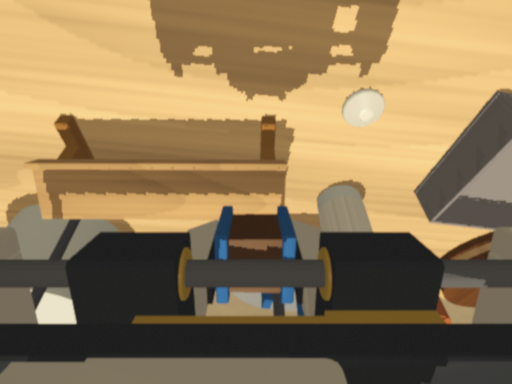

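The lip's front edge runs from (28,162) to (287,162) in the wrist view, and the ledge board reaches (285,218). I'll ray-cast the lip's ends.

```bash
python3 - <<'E'
from h import *
b=cv2.imread('pics/w2.png');cal=optics.calibration('wrist')
for u in(60,150,240,270): print(u,b[156:176,u].sum(1).tolist())
A=ray(cal,(287.5,162),.0623);B=ray(cal,(27,162),.0623);d=A-B;yaw=np.arctan2(-d[0],d[1])
c=(A+B)/2+.0313*np.array([np.cos(yaw),np.sin(yaw),0]);print(A,B,np.linalg.norm(d),yaw,c)
E
```

```text
60 [215, 205, 215, 233, 249, 251, 287, 373, 435, 460, 467, 470, 456, 391, 311, 291, 286, 287, 289, 292]
150 [296, 296, 288, 274, 258, 259, 288, 364, 441, 478, 480, 477, 469, 429, 352, 300, 292, 291, 297, 294]
240 [319, 320, 318, 293, 263, 253, 268, 335, 422, 466, 474, 474, 471, 449, 382, 307, 281, 279, 282, 283]
270 [205, 197, 206, 219, 236, 245, 257, 308, 396, 447, 458, 462, 459, 432, 371, 302, 276, 273, 272, 275]
[ 0.60228763 -0.09916919  0.0623    ] [ 0.62484821 -0.32880318  0.0623    ] 0.2307395718663512 0.09793154659356405 [ 0.64471795 -0.21092582  0.0623    ]
```

```bash
python3 - <<'E'
from h import *
s=sensors.observe();cal=optics.calibration('wrist');b=optics.get_image('wrist');cv2.imwrite('pics/w3.png',b);s2=sensors.observe()
print(s['clock'],s['position'],s2['position'],ledge_turn(.1)[0])
g=b.sum(2).astype(int)
for u in(60,150,240): # lip front edge
    print(u,g[135:185,u].tolist())
print(g[150:180].mean(0)[[0]], b.shape)
cv2.imwrite('pics/w3c.png',cv2.resize(b[100:240,0:400],None,fx=2,fy=2))
E
```

```text
4.4 [ 0.56164427 -0.13105802  0.17870939] [ 0.56047929 -0.12789965  0.17818312] [0.001 0.002 0.003]
60 [547, 542, 544, 551, 556, 555, 549, 540, 532, 529, 529, 531, 536, 539, 542, 539, 534, 527, 522, 526, 522, 505, 448, 349, 268, 252, 295, 383, 439, 456, 463, 470, 481, 484, 474, 471, 472, 471, 473, 477, 484, 482, 478, 474, 471, 474, 479, 484, 484, 482]
150 [343, 342, 340, 340, 335, 332, 328, 321, 314, 312, 315, 321, 321, 318, 308, 300, 293, 293, 296, 296, 300, 293, 273, 252, 247, 269, 348, 418, 450, 443, 417, 414, 395, 337, 295, 286, 274, 275, 279, 285, 286, 281, 278, 268, 268, 268, 269, 275, 280, 283]
240 [348, 349, 346, 347, 352, 351, 350, 350, 343, 344, 338, 338, 335, 330, 325, 320, 317, 315, 321, 322, 316, 292, 267, 246, 262, 329, 421, 467, 477, 474, 469, 441, 372, 309, 290, 287, 288, 291, 295, 299, 297, 297, 299, 294, 290, 282, 280, 272, 274, 272]
[507.36666667] (384, 512, 3)
```

View pics/w3c.png

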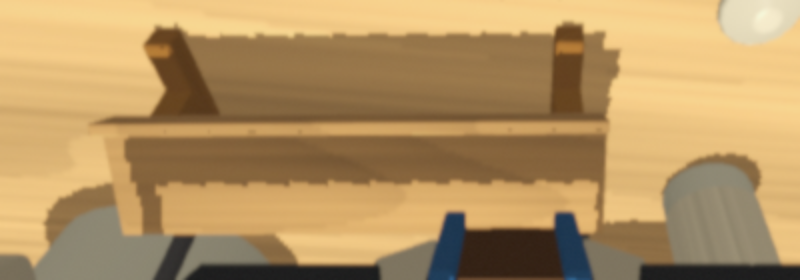

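The lip's front edge now runs from about (46,161.7) to (303.5,159.9) in full-image pixels, with the arm nearly settled.

```bash
python3 - <<'E'
from h import *
s=sensors.observe();cal=optics.calibration('wrist')
print(s['clock'],s['position'])
# use pose of picture: shift the camera by the TCP difference
dp=np.array([0.56164427,-0.13105802,0.17870939])-s['position']
A=ray(cal,(303.5,159.9),.0623-dp[2])+dp;B=ray(cal,(46,161.7),.0623-dp[2])+dp;d=A-B;yaw=np.arctan2(-d[0],d[1])
e=np.array([np.cos(yaw),np.sin(yaw),0]);f=np.array([-e[1],e[0],0])
c=(A+B)/2+.0313*e;print(A,B,np.linalg.norm(d),yaw,c)
for y in(.05,-.05):
    p=c+e*(-.012)+f*y;p[2]=.092;print(y,"place",p.round(4),"hover100",(p-.05*e+[0,0,.0866]).round(4))
E
```

```text
4.45 [ 0.56047929 -0.12789965  0.17818312]
[ 0.59831037 -0.08549507  0.0623    ] [ 0.62206056 -0.31133574  0.0623    ] 0.22708606984730403 0.10477833862157346 [ 0.64131381 -0.19514184  0.0623    ]
0.05 place [ 0.6242 -0.1467  0.092 ] hover100 [ 0.5744 -0.1519  0.1786]
-0.05 place [ 0.6346 -0.2461  0.092 ] hover100 [ 0.5849 -0.2514  0.1786]
```

Call:
arm_command(deltas=[0, 0, 0, 0.013, -0.022, 0, 20, 0, 0, 0, 0.013, -0.022, 0, 20, 0, 0, 0, 0.013, -0.022, 0, 20, 0, 0, 0, 0.013, -0.022, 0, 20, 0, 0, 0, 0.013, -0.022, 0, 20])

```text
clock: 4.95
position: [0.5717, -0.1384, 0.1776]
ee_rot: [-0.145, 2.615, 0.039]
force: [-0.1, -0.5, -1.6]
width: 0.402
gripper_force: 15.0
```

Call:
arm_command(deltas=[0, 0, 0, 0.003, -0.013, 0, 20, 0, 0, 0, 0.018, -0.011, -0.027, 20, 0, 0, 0, 0.032, -0.01, -0.05, 20, 0, 0, 0, 0.045, -0.009, -0.0726, 20, 0, 0, 0, 0.045, -0.009, -0.0726, 20, 0, 0, 0, 0.045, -0.009, -0.0726, 20])

```text
clock: 5.55
position: [0.6175, -0.1473, 0.1048]
ee_rot: [-0.132, 2.619, 0.045]
force: [-0.3, 0.7, -0.8]
width: 0.401
gripper_force: 15.0
```

```bash
python3 - <<'E'
from h import *
s=sensors.observe();cal=optics.calibration('wrist');b=optics.get_image('wrist')
print(s['clock'],s['position'],ledge_turn(.107)[0])
cv2.imwrite('pics/w4c.png',cv2.resize(b[60:300,100:400],None,fx=2,fy=2))
E
```

```text
5.55 [ 0.61745998 -0.14733493  0.10475338] [ 0.001 -0.002 -0.005]
```

View pics/w4c.png

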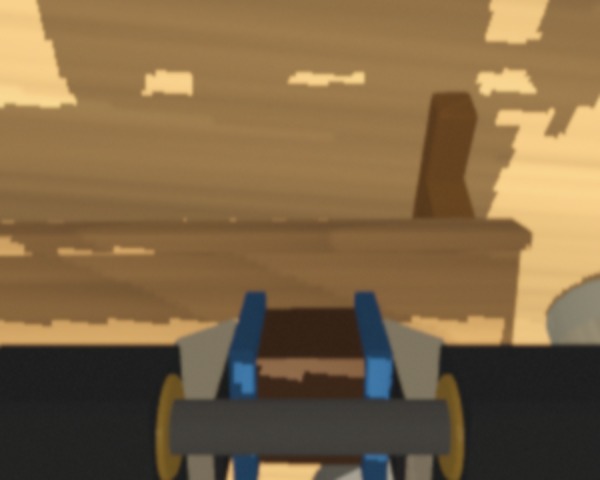

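The held block is square to the lip and clear of it: its front edge is at row 295 of the crop and the lip at row 235. I'll lower it the rest of the way.

Call:
arm_command(deltas=[0, 0, 0, 0.004, 0, -0.007, 20, 0, 0, 0, 0.006, 0, -0.0104, 20, 0, 0, 0, 0.007, 0, -0.012, 20, 0, 0, 0, 0.007, 0, -0.012, 20, 0, 0, 0, 0.007, 0, -0.012, 20])

```text
clock: 6.1
position: [0.6258, -0.1501, 0.0974]
ee_rot: [-0.146, 2.622, 0.042]
force: [-0.0, -0.1, -0.8]
width: 0.399
gripper_force: 15.0
```

Call:
arm_command(deltas=[0, 0, 0, 0.001, 0.003, -0.002, 20, 0, 0, 0, 0.001, 0.003, -0.002, 20, 0, 0, 0, 0.001, 0.003, -0.002, 20, 0, 0, 0, 0.001, 0.003, -0.002, 20])

```text
clock: 6.5
position: [0.6273, -0.1471, 0.0962]
ee_rot: [-0.145, 2.624, 0.043]
force: [-0.5, -0.3, -1.2]
width: 0.402
gripper_force: 15.0
```

Call:
arm_command(deltas=[0, 0, 0, -0.002, 0, -0.0045, 20, 0, 0, 0, -0.002, 0, -0.0045, 20, 0, 0, 0, -0.002, 0, -0.0055, 20, 0, 0, 0, -0.002, 0, -0.0055, 20, 0, 0, 0, -0.002, 0, -0.0055, 20])

```text
clock: 7.0
position: [0.6262, -0.1479, 0.0928]
ee_rot: [-0.145, 2.629, 0.046]
force: [-0.6, -0.3, 1.0]
width: 0.4
gripper_force: 15.0
```

Call:
arm_command(deltas=[0, 0, 0, 0, 0, -0.002, 20, 0, 0, 0, 0, 0, -0.002, 20, 0, 0, 0, 0, 0, -0.002, 20, 0, 0, 0, 0, 0, -0.002, 20])

```text
clock: 7.4
position: [0.6265, -0.1479, 0.0921]
ee_rot: [-0.145, 2.629, 0.047]
force: [-6.7, 1.0, 8.9]
width: 0.399
gripper_force: 15.0
```

In contact at about 11 N. Now I'll release and retreat along the normal.

Call:
arm_command(deltas=[0, 0, 0, 0, 0, 0, 42, 0, 0, 0, 0, 0, 0, 50, 0, 0, 0, 0, 0, 0, 60, 0, 0, 0, 0, 0, 0, 64, 0, 0, 0, 0, 0, 0, 64, 0, 0, 0, -0.015, -0.0015, 0.026, 64, 0, 0, 0, -0.035, -0.0035, 0.06, 64, 0, 0, 0, -0.05, -0.005, 0.087, 64, 0, 0, 0, -0.06, -0.006, 0.104, 64, 0, 0, 0, -0.06, -0.006, 0.104, 64, 0, 0, 0, -0.06, -0.006, 0.104, 64])

```text
clock: 8.5
position: [0.567, -0.1539, 0.1958]
ee_rot: [-0.146, 2.629, 0.046]
force: [0.4, -0.1, -0.5]
width: 0.698
gripper_force: 0.0
```

```bash
python3 - <<'E'
from h import *
s=sensors.observe();b=optics.get_image('wrist');T=cv2.imread('pics/raw_t.png')
t=optics.get_image('top')
print(s['clock'],s['position'],s['ee_rot'])
c=np.vstack([cv2.resize(b[60:300,0:400],(600,360)),cv2.resize(t[105:185,270:420],(450,240))if 0 else cv2.copyMakeBorder(cv2.resize(t[105:185,270:420],(450,240)),0,0,0,150,0)])
cv2.imwrite('pics/w5c.png',c)
for yaw,nm in((121,"M"),(106.5,"R")):
    R0=Ro.from_rotvec(s['ee_rot']);a=np.radians(yaw);y=np.array([np.cos(a),np.sin(a),0]);z=np.array([0,0,-1.])
    print(nm,((Ro.from_matrix(np.c_[np.cross(y,z),y,z])*R0.inv()).as_rotvec()/(np.pi/2)).round(3))
E
```

```text
8.5 [ 0.5669944  -0.15392034  0.19581539] [-0.14564477  2.62882363  0.04586175]
M [-0.108  0.308  0.268]
R [-0.068  0.318  0.11 ]
```

View pics/w5c.png

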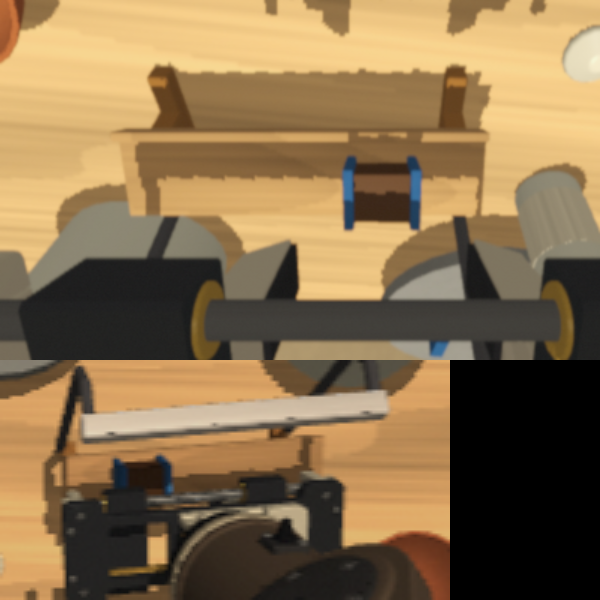

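The first block stands flush on the ledge at about y = +50 mm (382,190 in the crop). Next is the right block.

Call:
arm_command(deltas=[0, 0, 0, -0.04, 0, 0.01, 64, -0.068, 0.318, 0.11, -0.08, -0.03, 0, 80, -0.068, 0.318, 0.11, -0.12, -0.06, -0.02, 91, -0.068, 0.318, 0.11, -0.1385, -0.0676, -0.046, 91, -0.068, 0.318, 0.11, -0.1385, -0.0676, -0.046, 91, -0.068, 0.318, 0.11, -0.1385, -0.0676, -0.046, 91, -0.068, 0.318, 0.11, -0.1385, -0.0676, -0.046, 91, -0.068, 0.318, 0.11, -0.1385, -0.0676, -0.046, 91])

```text
clock: 9.4
position: [0.4278, -0.2215, 0.1493]
ee_rot: [0.448, -3.11, -0.001]
force: [-0.9, 0.2, 0.5]
width: 0.992
gripper_force: 0.0
```

```bash
python3 -c "
from h import *
look('w6',(.4285,-.2215))"
```

```text
t 9.4 tcp [ 0.4278 -0.2215  0.1493] yaw_y 106.4
[231.9 184.3] 254 [ 0.4287 -0.2421  0.04  ]
[274.9 185.7] 252 [ 0.4195 -0.2064  0.04  ]
mid [ 0.4241 -0.2242  0.04  ] yaw 104.4 len 0.0369
```

Call:
arm_command(deltas=[0, 0, -0.02, 0, -0.002, -0.05, 91, 0, 0, -0.02, 0, -0.002, -0.09, 91, 0, 0, -0.02, 0, -0.002, -0.125, 91, 0, 0, -0.02, 0, -0.002, -0.125, 91, 0, 0, -0.02, 0, -0.002, -0.125, 20, 0, 0, -0.02, 0, -0.002, -0.125, 20, 0, 0, -0.02, 0, -0.002, -0.125, 20, 0, 0, -0.02, 0, -0.002, -0.125, 20, 0, 0, -0.02, 0, -0.002, -0.125, 20, 0, 0, -0.02, 0, -0.002, -0.125, 20, 0, 0, -0.02, 0, -0.002, -0.125, 20, 0, 0, -0.02, 0, -0.002, -0.125, 20, 0, 0, -0.02, 0, -0.002, -0.125, 20, 0, 0, -0.02, 0, -0.002, -0.125, 20], force=15)

```text
clock: 10.85
position: [0.4284, -0.2237, 0.0248]
ee_rot: [0.4, -3.115, 0.0]
force: [-0.4, 0.4, 5.4]
width: 0.405
gripper_force: 15.0
```

```bash
python3 -c "
from h import *
print(sensors.observe()['position'],ledge_turn(.107)[0])"
```

```text
[ 0.4284097  -0.22373537  0.02477298] [ 0.06  -0.329 -0.092]
```

The opening is 37.2 mm, so this one is soft too and the middle block must be hard. I'll move to hover over the second slot.

Call:
arm_command(deltas=[0, 0, 0, 0, 0, 0.05, 20, 0, 0, 0, 0, 0, 0.1, 20, 0, 0, 0, 0, 0, 0.154, 20, 0.06, -0.329, -0.092, 0.02, -0.006, 0.154, 20, 0.06, -0.329, -0.092, 0.05, -0.012, 0.154, 20, 0.06, -0.329, -0.092, 0.09, -0.018, 0.154, 20, 0.06, -0.329, -0.092, 0.13, -0.024, 0.154, 20, 0.06, -0.329, -0.092, 0.1565, -0.0277, 0.154, 20, 0.06, -0.329, -0.092, 0.1565, -0.0277, 0.154, 20, 0.06, -0.329, -0.092, 0.1565, -0.0277, 0.154, 20, 0.06, -0.329, -0.092, 0.1565, -0.0277, 0.154, 20])

```text
clock: 11.95
position: [0.5838, -0.251, 0.1779]
ee_rot: [-0.141, 2.617, 0.038]
force: [0.1, -0.0, -1.5]
width: 0.4
gripper_force: 15.0
```

Call:
arm_command(deltas=[0, 0, 0, 0.015, 0.0015, -0.026, 20, 0, 0, 0, 0.03, 0.003, -0.05, 20, 0, 0, 0, 0.04, 0.004, -0.067, 20, 0, 0, 0, 0.046, 0.0045, -0.077, 20, 0, 0, 0, 0.046, 0.0045, -0.077, 20, 0, 0, 0, 0.046, 0.0045, -0.077, 20, 0, 0, 0, 0.046, 0.0045, -0.077, 20])

```text
clock: 12.65
position: [0.6306, -0.2472, 0.1027]
ee_rot: [-0.141, 2.614, 0.036]
force: [0.4, -0.6, -1.6]
width: 0.401
gripper_force: 15.0
```

```bash
python3 -c "
from h import *
s=sensors.observe();p=s['position'];c=np.array([.6413,-.1951,.07]);R=(Ro.from_euler('z',.107)*Ro.from_euler('y',-np.pi/6))
print(p,R.inv().apply(p-c).round(4),ledge_turn(.107)[0])
g=R.apply([0,-.05,.023])+c;print((g-p).round(4))"
```

```text
[ 0.63063428 -0.24722498  0.10265894] [ 0.0023 -0.0507  0.0364] [ 0.001  0.    -0.   ]
[ 0.0046  0.0012 -0.0127]
```

Call:
arm_command(deltas=[0, 0, 0, 0.002, 0, -0.005, 20, 0, 0, 0, 0.003, 0.001, -0.008, 20, 0, 0, 0, 0.004, 0.001, -0.011, 20, 0, 0, 0, 0.0045, 0.001, -0.013, 20, 0, 0, 0, 0.0045, 0.001, -0.014, 20, 0, 0, 0, 0.0045, 0.001, -0.014, 20, 0, 0, 0, 0.0045, 0.001, -0.014, 20])

```text
clock: 13.35
position: [0.6358, -0.2456, 0.0892]
ee_rot: [-0.142, 2.613, 0.037]
force: [-8.4, 2.3, 15.5]
width: 0.403
gripper_force: 15.0
```

Call:
arm_command(deltas=[0, 0, 0, 0, 0, 0.0007, 42, 0, 0, 0, 0, 0, 0.0007, 50, 0, 0, 0, 0, 0, 0.0007, 60, 0, 0, 0, 0, 0, 0.0007, 64, 0, 0, 0, 0, 0, 0.0007, 64, 0, 0, 0, -0.015, -0.0015, 0.026, 64, 0, 0, 0, -0.035, -0.0035, 0.06, 64, 0, 0, 0, -0.05, -0.005, 0.087, 64, 0, 0, 0, -0.06, -0.006, 0.104, 64, 0, 0, 0, -0.06, -0.006, 0.104, 64, 0, 0, 0, -0.06, -0.006, 0.104, 64])

```text
clock: 14.45
position: [0.5753, -0.2518, 0.1917]
ee_rot: [-0.141, 2.615, 0.037]
force: [0.6, 0.7, 1.0]
width: 0.703
gripper_force: 0.0
```

```bash
python3 - <<'E'
from h import *
s=sensors.observe();b=optics.get_image('wrist')
print(s['clock'],s['position'])
cv2.imwrite('pics/w7c.png',cv2.resize(b[60:300],(800,375)))
R0=Ro.from_rotvec(s['ee_rot']);a=np.radians(121);y=np.array([np.cos(a),np.sin(a),0]);z=np.array([0,0,-1.])
print(((Ro.from_matrix(np.c_[np.cross(y,z),y,z])*R0.inv()).as_rotvec()/(np.pi/2)).round(3),np.array([.4305,-.0285,.15])-s['position'])
E
```

```text
14.45 [ 0.5753421  -0.25181008  0.19166827]
[-0.107  0.319  0.269] [-0.1448421   0.22331008 -0.04166827]
```

View pics/w7c.png

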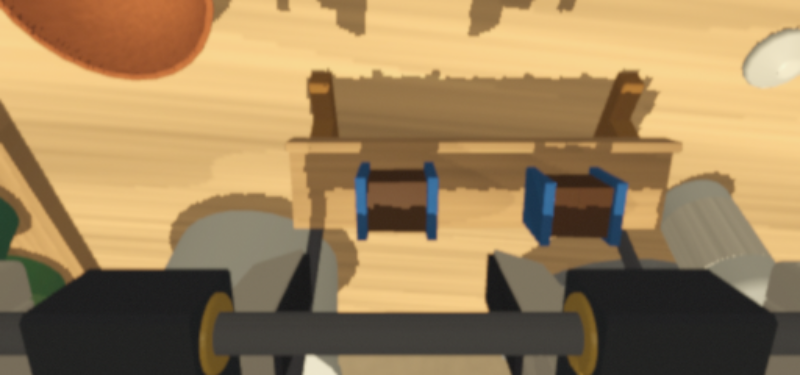

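Both soft blocks stand flush on the ledge, at (397,200) and (575,205). Next is the middle block.

Call:
arm_command(deltas=[0, 0, 0, -0.05, 0, 0.01, 64, 0, 0, 0, -0.09, 0.02, 0.01, 80, -0.107, 0.319, 0.269, -0.12, 0.06, 0, 91, -0.107, 0.319, 0.269, -0.145, 0.1, -0.02, 91, -0.107, 0.319, 0.269, -0.145, 0.14, -0.042, 91, -0.107, 0.319, 0.269, -0.145, 0.18, -0.042, 91, -0.107, 0.319, 0.269, -0.145, 0.223, -0.042, 91, -0.107, 0.319, 0.269, -0.145, 0.223, -0.042, 91, -0.107, 0.319, 0.269, -0.145, 0.223, -0.042, 91, -0.107, 0.319, 0.269, -0.145, 0.223, -0.042, 91])

```text
clock: 15.5
position: [0.4296, -0.0296, 0.1487]
ee_rot: [0.836, -3.026, -0.0]
force: [0.0, -0.8, 0.7]
width: 0.988
gripper_force: 0.0
```

```bash
python3 -c "
from h import *
look('w8',(.429,-.0285))"
```

```text
t 15.5 tcp [ 0.4296 -0.0296  0.1487] yaw_y 120.9
[233.7 185. ] 260 [ 0.4348 -0.048   0.04  ]
[276.6 186.1] 254 [ 0.4168 -0.016   0.04  ]
mid [ 0.4258 -0.032   0.04  ] yaw 119.4 len 0.0367
```

Call:
arm_command(deltas=[0, 0, -0.015, 0, 0, -0.05, 91, 0, 0, -0.015, 0, 0, -0.09, 91, 0, 0, -0.015, 0, 0, -0.1245, 91, 0, 0, -0.015, 0, 0, -0.1245, 91, 0, 0, -0.015, 0, 0, -0.1245, 20, 0, 0, -0.015, 0, 0, -0.1245, 20, 0, 0, -0.015, 0, 0, -0.1245, 20, 0, 0, -0.015, 0, 0, -0.1245, 20, 0, 0, -0.015, 0, 0, -0.1245, 20, 0, 0, -0.015, 0, 0, -0.1245, 20, 0, 0, -0.015, 0, 0, -0.1245, 20, 0, 0, -0.015, 0, 0, -0.1245, 20, 0, 0, -0.015, 0, 0, -0.1245, 20, 0, 0, -0.015, 0, 0, -0.1245, 20], force=15)

```text
clock: 16.95
position: [0.4303, -0.0288, 0.0253]
ee_rot: [0.803, -3.036, 0.001]
force: [-0.7, -0.6, 6.3]
width: 0.468
gripper_force: 15.0
```

The opening is 43 mm, so this one is hard and goes to the tub.

Call:
arm_command(deltas=[0, 0, 0, 0, 0, 0.05, 20, 0, 0, 0, 0, 0, 0.1, 20, 0, 0, 0, 0, 0, 0.13, 20, 0, 0, 0, 0.03, 0.035, 0.13, 20, 0, 0, 0, 0.06, 0.07, 0.13, 20, 0, 0, 0, 0.09, 0.105, 0.13, 20, 0, 0, 0, 0.12, 0.14, 0.13, 20, 0, 0, 0, 0.15, 0.18, 0.13, 20, 0, 0, 0, 0.181, 0.215, 0.13, 20, 0, 0, 0, 0.181, 0.215, 0.13, 20, 0, 0, 0, 0.181, 0.215, 0.13, 20, 0, 0, 0, 0.181, 0.215, 0.13, 20])

```text
clock: 18.15
position: [0.6105, 0.1849, 0.1545]
ee_rot: [0.801, -3.035, 0.002]
force: [-0.4, 0.4, -0.8]
width: 0.466
gripper_force: 15.0
```

Call:
arm_command(deltas=[0, 0, 0, 0, 0, -0.04, 20, 0, 0, 0, 0, 0, -0.08, 20, 0, 0, 0, 0, 0, -0.105, 20, 0, 0, 0, 0, 0, -0.12, 20, 0, 0, 0, 0, 0, -0.122, 20, 0, 0, 0, 0, 0, -0.122, 20, 0, 0, 0, 0, 0, -0.122, 50, 0, 0, 0, 0, 0, -0.122, 60, 0, 0, 0, 0, 0, -0.122, 64, 0, 0, 0, 0, 0, -0.122, 64, 0, 0, 0, 0, 0, -0.08, 64, 0, 0, 0, 0, 0, -0.03, 64, 0, 0, 0, 0, 0, 0.02, 64, 0, 0, 0, 0, 0, 0.05, 64, 0, 0, 0, -0.05, 0.04, 0.08, 64, 0, 0, 0, -0.1, 0.08, 0.1, 64, 0, 0, 0, -0.15, 0.12, 0.1, 64, 0, 0, 0, -0.2, 0.16, 0.1, 64, 0, 0, 0, -0.2, 0.16, 0.1, 64, 0, 0, 0, -0.2, 0.16, 0.1, 64])

```text
clock: 20.15
position: [0.406, 0.3504, 0.2562]
ee_rot: [0.814, -3.033, -0.003]
force: [-0.6, 0.5, -1.0]
width: 0.696
gripper_force: 0.0
```

```bash
python3 - <<'E'
from h import *
print(sensors.observe()['clock'],sensors.observe()['force'])
t=optics.get_image('top');cv2.imwrite('pics/end.png',cv2.resize(t[90:290,130:430],(780,520)))
E
```

```text
20.15 [-0.60467411  0.45980611 -0.95779779]
```

View pics/end.png

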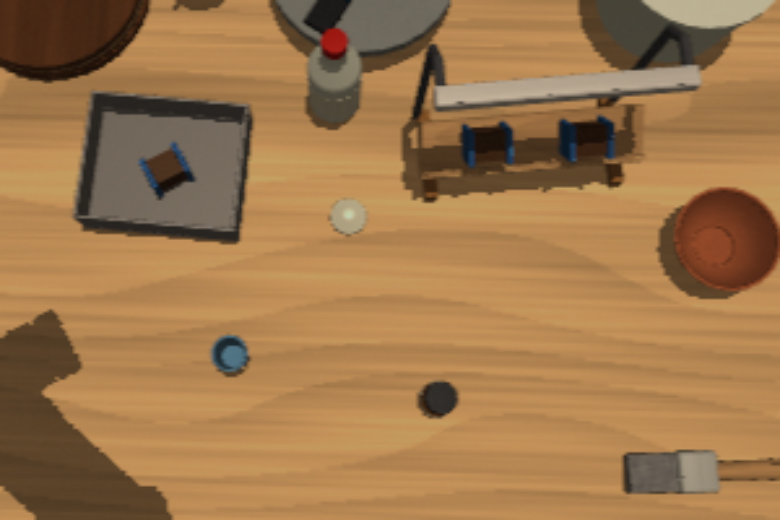

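The final view shows the hard block in the tub at (166,170) and both soft blocks on the ledge at (487,144) and (586,140). The other things are where they started.

```bash
python3 -c "
from cell import arm
print(arm.sign_off())"
```

```text
the job is handed in; nothing more can be done
None
```

The job is handed in at about 20 s: the left and right blocks squeezed to about 37 mm (soft) and stand on the ledge, the middle one held at 43 mm (hard) and is in the tub, and the final top view showed nothing else moved; sign-off returned no verdict.

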